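# Aim the recipe phone, raise its leg to the ring and clamp the cam lever

### The arm

A 6-joint arm with a two-finger parallel gripper is mounted at the origin on the work surface. World frame = base frame: x ahead of the robot, y to its left, z up, the work surface at z = 0. Lengths are in mm, angles in rad, forces in N, time in s.
With the tool pointing down it reaches from about 350 to 775 mm from the base axis. Payload 7.3 kg.
Tool frame: the origin (TCP) lies at the very end of the fingers, on their centre line; the grasp point (between the pads) lies 19 mm behind it; z points along the fingers, y is the line along which they close (so a half turn about z gives the same grasp; the last joint's range is limited). The gripper opens to 92 mm and grips with 3 to 60 N. Pads are 19 mm wide; open, the fingers measure 130 mm over their backs; the gripper's body (75 mm by 190 mm) begins 47 mm behind the grasp point.
Start: joints at [1.03, 0.342, 1.524, -0, 1.275, -0.146], TCP at [201.915, 484.639, 226.741] pointing down, gripper open.
Joint ranges: [-2.53, 2.53], [-0.77, 2.02], [0.04, 2.7], [-1, 4.14], [0.28, 2.66], [-3.11, 3.11]. Speed limits (rad/s): [2.57, 2.57, 3.14, 3.14, 3.14, 3.14].

### API

Orientations are given as [roll, pitch, yaw] about the fixed x, y, z axes, in that order (R = Rz(yaw) Ry(pitch) Rx(roll)).
In Python, from plant import get_obs, vision, workorder gives the robot as it stands.
- The arm moves only by the shell command python3 -m pendant 'ROWS' [OPENING]. ROWS is a JSON object of lists of equal length, an entry for each row: "dp": the shift along the tool's x, y, z in m, a list of three; "rotation": the turn, a rotation vector about the tool's x, y, z in rad, a list of three. A call has 1 to 8 rows; each row is the pose to reach, as a shift and turn from the pose commanded when the call began, along the tool's axes at that moment; what a row does not reach only later rows make up. A row lasts 1/8 s, in which the tool goes at most 62.5 mm and 10.7 degrees, less where a joint would pass 70% of its speed; a pose out of reach is approached as far as the arm can. A call with a gripper value outside its range is refused whole. OPENING is the finger opening in m, from 0 to 0.0918, set as the call begins (- or left out, the last holds). The fingers move at their own pace and stop on an object; the grip force is fixed at half the most. Time passes only in rows, so rows that repeat a pose let the fingers close. It gives the time, the measured TCP pose, the force, the opening and the grip force at its end, in the units of the state.
- get_obs(): the state, without advancing time (a new reading comes with each control period).
- vision.capture(name): name is "scene" or "top" or "wrist"; returns a dict with "pixels" (400x640x3 uint8, red, green, blue), "vfov" (degrees; the focal length in pixels is half the picture's height over the tangent of half this angle, whatever the lens; pixels are square), "cx", "cy" (the principal point, pixels), "pose" (4x4, takes a point from camera to world coordinates); the wrist camera has in their place "T_tool_cam" (4x4, takes a point from camera to tool coordinates, whose origin is the TCP and whose axes are the flange's). Camera axes: x right, y up, looking along -z (the intrinsics and any distortion apply to the point x, -y, -z); pixel columns grow to the right and rows downward; lengths in mm; the calibration is good to about 2 mm. The wrist camera is an equidistant fisheye: a pixel r from the principal point sees the ray r / f radians off the axis. A picture is of the moment at which its call begins: read the wrist's pose just before it. There is no depth.
- workorder.close_job(): hands the job in; it is judged then, once.
The state is a dict: "time": time; "joint_positions": joint angles; "dq": joint speeds; "tau": joint torques, N m; "tool_pos": TCP position; "tcp_rot": TCP orientation; "contact_force": force on the tool from outside, world axes, zero at the start; "moment": the same for the moment, N m; "grip_width": finger opening in mm; "finger_force": force on a finger pad.
Only numpy, scipy, OpenCV 4.12 (cv2) and the standard library are available. Lean on these libraries where they do the work, as an engineer would, in place of code of your own. Each camera call takes 0.05 s, during which the arm holds its last target. There are 200 camera calls.

### The job

Set the recipe phone up for the cook on the far side of the counter: swivel it until it is parallel with the stand's crossarm and lean it back to 25 degrees from upright, its top towards the robot. Then take hold of the grip head across its cam lever, raise the sliding leg with the lever still standing open until the raised ring on the leg has just come out of the collar and sits on the rim, and, keeping the leg there, squeeze the lever flat against the head. Finish still gripping head and lever at that height - the leg sinks if let go - with the phone still aimed and the canister, mug, sponge and jar around the stand left where they were.

Things in the scene. Friction and masses are not known exactly. Their poses are not given: they have to be found in the camera images.
- stand: Fixed phone stand: dark base plate 140 (x) x 270 (y) x 14 mm, origin under its centre. z up; +x is the side that screen and cam lever face, away from the robot; the crossarm runs along y. Telescopic mast at y = +80 mm, phone's swivel axis at y = -80 mm. The fixed sleeve, 26 mm in diameter, ends in a black collar, 34 mm in diameter.
- leg (a joint): Height (m) of the sliding leg (18 mm tube) in the sleeve: 0 fully in (the start), 0.08 fully out, 0.045 at the length mark (underside of its ring level with the collar's rim). It carries crossarm, grip head, lever and phone, about 0.43 kg, half borne by an inner spring: 2 to 4 N lifts it, and it sinks back when let go, lever closed or not.
- leg_ring (a point): Centre of the underside of the 3 mm thick, 23 mm wide raised ring on the leg (hidden in the sleeve at the start, 45 mm below the rim).
- collar_rim (a point): Centre of the collar's upper rim, 129 mm above the counter.
- grip_head (a point): Black block on top of the leg, 24 (x) x 30 (y) x 60 mm tall; origin at its underside's centre, axes as the stand's. Underside 149 mm above the counter at leg 0, 194 mm at the mark. Its -x face (robot side) is bare; the cam lever is on its +x face. The crossarm (16 x 12 mm, its top level with the head's underside) runs from below it 160 mm along -y to the phone.
- cam_lever (a joint): Cam lever angle (rad): 0 closed, flat on the head's +x face; starts open at 0.4 to 0.55, tip up and out to +x. Hinge along y on that face, 8 mm above the head's underside. 7 to 12 N at the tip swings it; it stays where left. Pinched between bare face and lever tip, short of closed, the leg can be lifted. Width over head and lever: 30 mm closed, 40 at 0.22, 45 at 0.34, 54 at 0.55.
- lever_hinge (a point): The lever's aluminium paddle, 48 mm long, 24 mm wide (y), 6 mm thick; origin on the hinge at the lower end of its inner face, z along the paddle to its tip, x out of its outer face.
- lever_tip (a point): Outer edge of the paddle's tip, 48 mm from the hinge.
- phone_swivel (a joint): Swivel angle (rad) of the phone about the vertical axis at the crossarm's end: 0 parallel with the crossarm, screen facing the stand's +x; positive is counter-clockwise seen from above. Starts at 0.3 to 0.8. Stiff (0.15 N m), stays where left.
- phone_tilt (a joint): Lean (rad) of the phone: 0 upright, positive with its top back, away from its screen side; 0.436 is 25 degrees. Starts at -0.15 to 0.15. Stiff (0.25 N m, about 2.5 N at the tab), stays where left.
- tilt_axis (a point): On the horizontal tilt axis at the phone's lower edge, on the swivel axis, 169 mm above the counter at leg 0. Axes turn with the phone: x out of the screen, y along its width, z up along the panel.
- tab (a point): Middle of the black tab on the phone's top edge, 100 mm up the panel from tilt_axis: 30 mm wide (y), 10 mm thick (x), standing 30 mm above the 145 mm wide, 10 mm thick panel, and ending 14 mm above this point. Axes as tilt_axis. The handle for swivel and tilt.
- canister: clear glass canister with a steel lid, 80 mm across, 120 high, on the screen side of the stand; origin under its centre. Leave alone.
- mug: white mug, 76 mm across, 85 high, on the robot side of the stand; origin under its centre. Leave alone.
- sponge: block sponge, 90 x 60 x 28 mm, beside the mast end of the stand. Leave alone.
- spice: small spice jar, 44 mm across, 90 high, beside the phone end of the stand. Leave alone.

How it is judged (in metres and radians):
On the way, in this order (a step that is already met when the one before it is completed fails the run):
1. the phone is parallel with the crossarm and leans back 25 degrees (value of joint phone_swivel between -0.14 and 0.14 rad and value of joint phone_tilt between 0.316 and 0.556 rad), for 0.2 s.
2. the leg is held by head or lever with its ring at the rim, the lever still open (value of joint leg between 0.039 and 0.051 m and value of joint cam_lever above 0.15 rad and (contact force between the fingers and leg_c0 above 0.5 N or contact force between the fingers and cam_lever_c0 above 0.5 N)), for 0.3 s.
At the end, for the whole second after the job is handed in: The fingers still press on head and lever (over 2 N each), the lever is within 0.1 rad of closed, the leg is at rest within 6 mm of its mark (0.045 m), the phone's swivel is within 8 degrees of parallel and its lean within 7 degrees of 25 (all of step 1 and value of joint leg between 0.039 and 0.051 m and value of joint cam_lever between -1 and 0.1 rad and contact force between the fingers and leg_c0 above 2 N and contact force between the fingers and cam_lever_c0 above 2 N and velocity of joint leg between -0.01 and 0.01 m/s); the arm keeps its last pose, push and grip.
It fails at once if the lever is closed while the leg is short of, or well past, its mark (value of joint cam_lever below 0.1 rad and (value of joint leg below 0.036 m or value of joint leg above 0.054 m)).
It fails at once if the canister, mug, sponge or spice jar is shoved away or knocked over (distance of any of canister, mug, sponge, spice from where it was at the start of the episode above 0.03 m).
It also fails if it takes over 46 s, if anything falls off the work surface, if the arm or the gripper's body presses on something with over 40 N, if the wrist force passes 120 N, or if a joint passes its speed limit or range.

## Working session

There is one attempt and no reset: what is moved stays moved. The work goes in short steps, Python scripts to look and compute and a shell command to move; the robot and the scene stay as the last step left them, time stands still between calls to the robot, and variables do not carry over. Pictures are saved under pics/ and viewed, at most 10 in all, crops included, and the job is handed in when it is done.

```bash
mkdir -p pics; ls; python3 - <<'E'
from plant import get_obs, vision, workorder
import cv2,numpy as np
o=get_obs();print(o)
for n in ["scene","top","wrist"]:
    c=vision.capture(n); p=c.pop("pixels"); cv2.imwrite(f"pics/{n}0.png",p[:,:,::-1]); np.savez(f"pics/{n}0.npz",pixels=p,**c)
    print(n,{k:np.round(np.array(v),3).tolist() for k,v in c.items()})
E
```

```text
pics
{'time': 0.0, 'joint_positions': array([ 1.03000664e+00,  3.42720482e-01,  1.52504278e+00, -3.03620602e-05,
        1.27537025e+00, -1.45999916e-01]), 'dq': array([-0.00085696,  0.00017251,  0.00056722, -0.00072428,  0.0019722 ,
        0.00069939]), 'tau': array([-3.25247474e-04, -4.31252003e+01, -2.44217402e+01,  7.16893421e-02,
        5.61510539e-02, -1.57065870e-04]), 'tool_pos': array([201.69604664, 484.26359086, 226.03712658]), 'tcp_rot': array([-3.14006397e+00, -1.95442287e-04,  2.74681159e+00]), 'contact_force': array([-0.83015272,  0.17976385, -0.08505487]), 'moment': array([-0.0049507 ,  0.00900039, -0.04660587]), 'finger_force': 0.0, 'grip_width': 91.69103110881149}
scene {'vfov': 55.636, 'cx': 313.861, 'cy': 201.352, 'pose': [[-0.253, -0.696, 0.672, 1084.63], [0.967, -0.189, 0.168, 152.132], [0.01, 0.693, 0.721, 748.461], [0.0, 0.0, 0.0, 1.0]]}
top {'vfov': 45.583, 'cx': 315.347, 'cy': 200.243, 'pose': [[-0.016, 0.981, -0.192, 413.309], [-1.0, -0.017, -0.003, 34.152], [-0.007, 0.192, 0.981, 1134.599], [0.0, 0.0, 0.0, 1.0]]}
wrist {'vfov': 65.706, 'cx': 321.908, 'cy': 198.565, 'T_tool_cam': [[0.001, 0.955, 0.297, 81.352], [1.0, -0.001, 0.001, -0.139], [0.001, 0.297, -0.955, -157.155], [0.0, 0.0, 0.0, 1.0]]}
```

View pics/scene0.png

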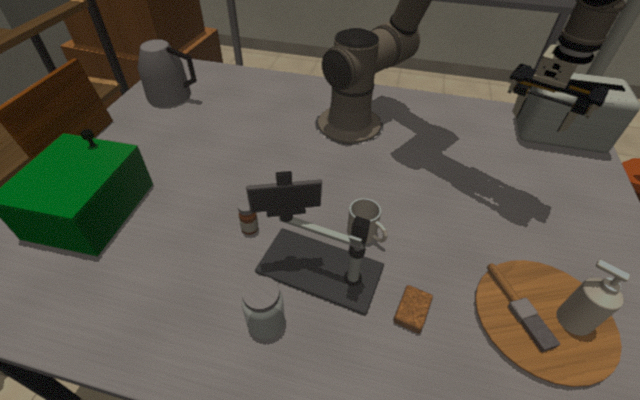

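View pics/top0.png

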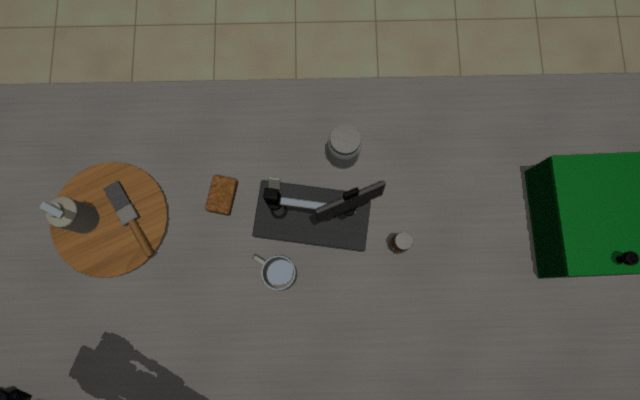

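The scene picture shows the stand centre near (320,265), the head at about (360,230) and the phone at (285,195). In the top picture, the base corners are roughly (262,180), (371,187), (364,250) and (253,238). The head is at (272,197) and the tab at (350,194). I'll take enlarged crops and mask the base.

```bash
cat > h.py <<'E'
import numpy as np,cv2
from scipy.spatial.transform import Rotation as R
def ray(c,u,v):
    f=200/np.tan(np.radians(float(c["vfov"]))/2); d=np.array([(u-float(c["cx"]))/f,-(v-float(c["cy"]))/f,-1.])
    P=np.array(c["pose"]); d=P[:3,:3]@d; return P[:3,3],d/np.linalg.norm(d)
def plane(c,u,v,z):
    o,d=ray(c,u,v); return o+d*(z-o[2])/d[2]
def tri(c1,p1,c2,p2):
    A=[];b=[]
    rs=[ray(c1,*p1),ray(c2,*p2)]
    for o,d in rs:
        M=np.eye(3)-np.outer(d,d);A.append(M);b.append(M@o)
    X=np.linalg.solve(sum(A),sum(b)); return X,[np.linalg.norm(a@X-bb) for a,bb in zip(A,b)]
def proj(c,X):
    P=np.array(c["pose"]);f=200/np.tan(np.radians(float(c["vfov"]))/2);p=P[:3,:3].T@(np.asarray(X)-P[:3,3])
    return np.array([float(c["cx"])-f*p[0]/p[2],float(c["cy"])+f*p[1]/p[2]])
def load(n): return dict(np.load(f"pics/{n}.npz"))
def rot(o): return R.from_euler("xyz",o["tcp_rot"])
E
python3 - <<'E'
from h import *
t=load("top0");s=load("scene0")
a=cv2.resize(t["pixels"][115:295,245:420],None,fx=3.3,fy=3.3,interpolation=cv2.INTER_CUBIC);cv2.imwrite("pics/tc.png",np.clip(a[:,:,::-1]*1.6,0,255))
a=cv2.resize(s["pixels"][160:340,230:400],None,fx=3.3,fy=3.3,interpolation=cv2.INTER_CUBIC);cv2.imwrite("pics/sc.png",np.clip(a[:,:,::-1]*1.6,0,255))
E
```

```text
[ WARN:0@0.265] global loadsave.cpp:1063 imwrite_ Unsupported depth image for selected encoder is fallbacked to CV_8U.
```

View pics/tc.png

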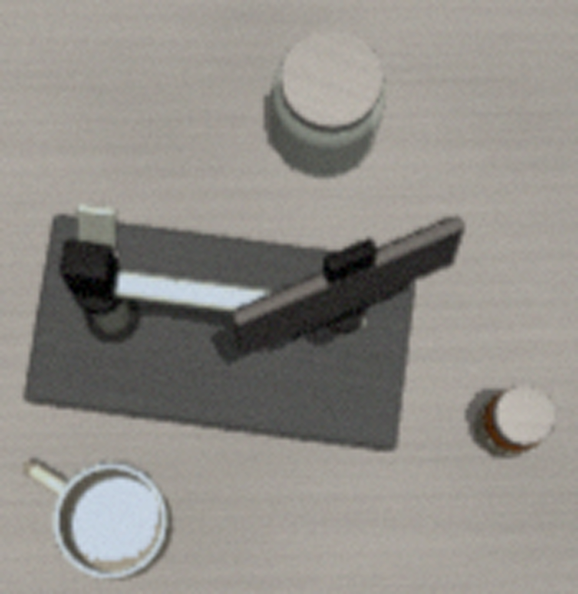

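View pics/sc.png

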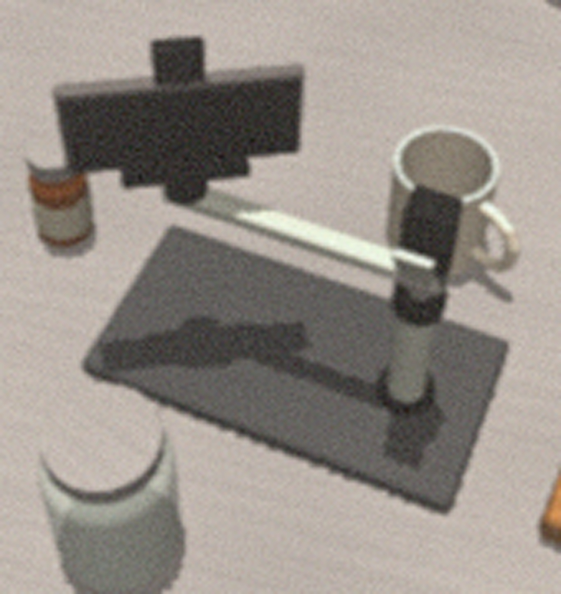

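The crops (scale 3.3) show these features:
- **Top view:** base corners at (53,214), (25,402), (395,449) and about (415,250). The tab is at (350,260), the head top at (88,258) and the lever tip at (97,210).
- **Scene view:** the tab spans (152–205, 40–82) and the head top is at (437,192).

```bash
python3 - <<'E'
from h import *
np.set_printoptions(precision=1,suppress=True)
t=load("top0");s=load("scene0")
T=lambda x,y:(245+(x+.5)/3.3-.5,115+(y+.5)/3.3-.5); S=lambda x,y:(230+(x+.5)/3.3-.5,160+(y+.5)/3.3-.5)
g=cv2.cvtColor(t["pixels"],cv2.COLOR_RGB2GRAY)
m=np.zeros_like(g);m[170:256,248:376]=(g[170:256,248:376]<62)
m=cv2.morphologyEx(m,cv2.MORPH_CLOSE,np.ones((9,9)))
cs,_=cv2.findContours(m,cv2.RETR_EXTERNAL,cv2.CHAIN_APPROX_NONE);c=max(cs,key=cv2.contourArea)
r=cv2.minAreaRect(c);print(r)
C=np.array([plane(t,*p,14) for p in cv2.boxPoints(r)]);print("rect corners",C)
C2=np.array([plane(t,*T(*p),14) for p in [(53,214),(25,402),(395,449),(415,248)]]);print("eye corners",C2)
C3=np.array([plane(s,*S(*p),14) for p in [(508,345),(447,510),(85,365),(173,228)]]);print("scene corners +y-x,+y+x,-y+x,-y-x",C3)
for C in (C2,C3): print("centre",C.mean(0))
print("yaw",np.arctan2(*( (C2[0]-C2[1])[[1,0]])),np.arctan2(*((C2[1]-C2[2])[[1,0]]))-np.pi/2,np.arctan2(*((C3[0]-C3[3])[[1,0]]))-np.pi/2,np.arctan2(*((C3[1]-C3[2])[[1,0]]))-np.pi/2)
print("mid tab top edge",tri(t,T(350,248),s,S(178,40)))
print("phone top corners",tri(t,T(460,222),s,S(57,88)),tri(t,T(238,318),s,S(302,68)))
print("head top -", tri(t,T(88,258),s,S(437,192)))
print("lever tip", tri(t,T(97,210),s,S(420,262)))
for n,x,y,z in [("can",330,80,120),("mug",112,520,85),("spice",525,415,90)]: print(n,plane(t,*T(x,y),z))
E
```

```text
((314.1280517578125, 211.34756469726562), (117.83045196533203, 67.80496215820312), 6.34019136428833)
rect corners [[ 542.7  189.7   14. ]
 [ 706.7  173.    14. ]
 [ 669.2 -109.9   14. ]
 [ 507.4  -85.7   14. ]]
eye corners [[685.8 169.5  14. ]
 [547.6 188.8  14. ]
 [509.5 -75.   14. ]
 [655.5 -94.9  14. ]]
scene corners +y-x,+y+x,-y+x,-y-x [[553.2 188.2  14. ]
 [688.5 166.9  14. ]
 [645.8 -93.1  14. ]
 [512.8 -72.3  14. ]]
centre [599.6  47.1  14. ]
centre [600.1  47.4  14. ]
yaw -0.1388335408355845 -0.14349954298191747 -0.15367665692710308 -0.1627361675420238
mid tab top edge (array([597. , -27.6, 287.7]), [np.float64(0.004259793027057154), np.float64(0.004259793027041867)])
phone top corners (array([618.6, -94. , 254.1]), [np.float64(0.3732748107326047), np.float64(0.37327481073263613)]) (array([564.8,  35.3, 253.1]), [np.float64(0.45655826675714317), np.float64(0.456558266757141)])
head top - (array([608.5, 124.8, 218.8]), [np.float64(1.1151514009997008), np.float64(1.1151514009997399)])
lever tip (array([643.1, 122.4, 196.9]), [np.float64(2.0276514555055885), np.float64(2.027651455505582)])
can [749.6 -29.8 120. ]
mug [459.7 120.7  85. ]
spice [ 524.1 -154.9   90. ]
```

The stand centre is near (600,47) with a yaw of about -0.15. The phone's world yaw is about 0.39, so its swivel is about 0.54, and the tab top is near (597,-28,285). Next I'll hover over the tab and refine from the wrist camera.

```bash
cat >> h.py <<'E'
def goto(pos,rpy=None,Rt=None):
    from plant import get_obs
    o=get_obs(); R0=rot(o); Rt=Rt if Rt is not None else R.from_euler("xyz",rpy)
    print("t",round(o["time"],2),"tool",np.round(o["tool_pos"],1),np.round(o["tcp_rot"],3),"F",np.round(o["contact_force"],1))
    print("dp",np.round(R0.inv().apply(np.array(pos)-o["tool_pos"])/1000,4).tolist(),"rot",np.round((R0.inv()*Rt).as_rotvec(),3).tolist())
E
python3 -c "
from h import *
goto([560,60,380],[np.pi,0,1.965]);goto([593,-29,345],[np.pi,0,1.965])"
```

```text
t 0.15 tool [201.8 484.4 226.2] [-3.141 -0.     2.747] F [ 0.8 -0.9  0.2]
dp [-0.4939, -0.2541, -0.1536] rot [-0.001, 0.0, 0.782]
t 0.15 tool [201.8 484.4 226.2] [-3.141 -0.     2.747] F [ 0.8 -0.9  0.2]
dp [-0.5586, -0.3235, -0.1185] rot [-0.001, 0.0, 0.782]
```

```bash
python3 -m pendant '{"dp":[[-0.06,-0.03,-0.05],[-0.11,-0.06,-0.08],[-0.494,-0.254,-0.154],[-0.494,-0.254,-0.154],[-0.494,-0.254,-0.154],[-0.494,-0.254,-0.154],[-0.494,-0.254,-0.154],[-0.494,-0.254,-0.154]],"rotation":[[0,0,0.1],[0,0,0.2],[0,0,0.782],[0,0,0.782],[0,0,0.782],[0,0,0.782],[0,0,0.782],[0,0,0.782]]}'
python3 -c "
from h import *
goto([593,-29,345],[np.pi,0,1.965])"
```

```text
time: 1.15
tool_pos: [507.5, 121.3, 365.3]
tcp_rot: [3.142, -0.0, 1.965]
contact_force: [1.4, 0.5, -0.8]
grip_width: 91.9
finger_force: 0.0
t 1.15 tool [507.5 121.3 365.3] [ 3.142 -0.     1.965] F [ 1.4  0.5 -0.8]
dp [-0.1716, 0.0212, 0.0202] rot [0.0, -0.0, -0.0]
```

```bash
python3 -m pendant '{"dp":[[-0.06,0.007,0.007],[-0.12,0.014,0.014],[-0.172,0.021,0.02],[-0.172,0.021,0.02],[-0.172,0.021,0.02]],"rotation":[[0,0,0],[0,0,0],[0,0,0],[0,0,0],[0,0,0]]}'
cat >> h.py <<'E'
def wcap(name):
    from plant import get_obs,vision
    o=get_obs();c=vision.capture("wrist");p=c.pop("pixels");W=np.eye(4);W[:3,:3]=rot(o).as_matrix();W[:3,3]=o["tool_pos"]
    c["pose"]=W@c.pop("T_tool_cam");np.savez(f"pics/{name}.npz",pixels=p,**c);cv2.imwrite(f"pics/{name}.png",p[:,:,::-1])
def wray(c,u,v):
    f=200/np.tan(np.radians(float(c["vfov"]))/2);a=np.array([u-float(c["cx"]),v-float(c["cy"])]);r=np.linalg.norm(a);th=r/f
    d=np.array([np.sin(th)*a[0]/r,-np.sin(th)*a[1]/r,-np.cos(th)]);P=np.array(c["pose"]);return P[:3,3],P[:3,:3]@d
def wproj(c,X):
    P=np.array(c["pose"]);f=200/np.tan(np.radians(float(c["vfov"]))/2);p=P[:3,:3].T@(np.asarray(X,float)-P[:3,3]);q=np.array([p[0],-p[1]]);n=np.linalg.norm(q)
    return np.array([float(c["cx"]),float(c["cy"])])+q/n*f*np.arctan2(n,-p[2])
def tri2(r1,r2):
    Ms=[np.eye(3)-np.outer(d,d) for _,d in (r1,r2)];X=np.linalg.solve(sum(Ms),Ms[0]@r1[0]+Ms[1]@r2[0]);return X,[round(np.linalg.norm(M@(X-r[0])),1) for M,r in zip(Ms,(r1,r2))]
E
python3 - <<'E'
from h import *
wcap("w1");a=cv2.imread("pics/w1.png");a=np.clip(a*1.5,0,255).astype(np.uint8);cv2.imwrite("pics/w1b.png",a)
goto([593,-29,345],[np.pi,0,1.965])
E
```

```text
time: 1.78
tool_pos: [591.7, -27.3, 344.6]
tcp_rot: [-3.141, -0.001, 1.965]
contact_force: [-0.3, 0.9, 0.1]
grip_width: 91.6
finger_force: 0.0
t 1.82 tool [591.7 -26.7 345.1] [ 3.142 -0.     1.966] F [ 0.7  0.6 -0.3]
dp [-0.0026, 0.0004, 0.0001] rot [0.0, -0.0, 0.001]
```

View pics/w1b.png

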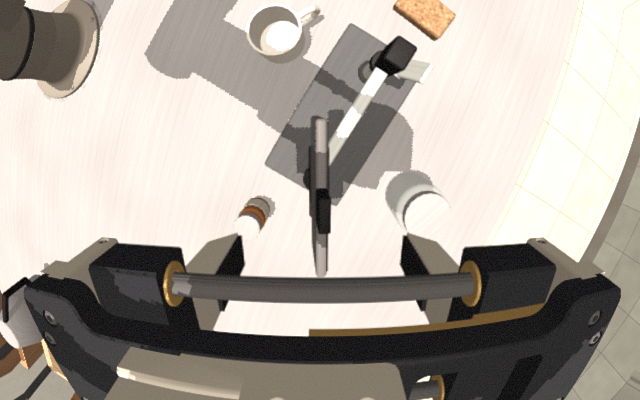

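The wrist picture shows the phone edge-on and aligned with the gripper, with its top edge running from (321,118) to (321,272). The tab is at about (323,212), the head top at (398,52) and the lever tip at (425,72). I'll triangulate these against the top view.

```bash
python3 - <<'E'
from h import *
np.set_printoptions(precision=1,suppress=True)
w=load("w1");t=load("top0")
T=lambda x,y:(245+(x+.5)/3.3-.5,115+(y+.5)/3.3-.5)
print("TCP px",wproj(w,[591.7,-26.7,345]),"axis at 280",wproj(w,[591.7,-26.7,280]))
g=cv2.cvtColor(w["pixels"],cv2.COLOR_RGB2GRAY);print(g[185:240:5,308:338:1])
for p in [(323,195),(323,212),(323,230)]: print("plane283",tri2(wray(w,*p),([0,0,283],[0,0,1])) and (lambda o,d:o+d*(283-o[2])/d[2])(*wray(w,*p)))
print("tab tri",tri2(wray(w,323.5,212),ray(t,*T(350,252))))
print("corners",tri2(wray(w,321,272),ray(t,*T(460,222))),tri2(wray(w,321,118),ray(t,*T(238,316))))
print("head",tri2(wray(w,398,50),ray(t,*T(88,257))),"lever",tri2(wray(w,425,70),ray(t,*T(97,209))))
E
```

```text
TCP px [323.7 251.8] axis at 280 [323.3 212.9]
[[ 23  20  30  34  39  41  39  48  64  67  72  79  80  78  77  75  74  68
   49  34  31  44  57  57  58  57  57  57  58  54]
 [124  48  26  34  41  43  40  33  20   5  16   6   5  17  19   8  11   7
    3  23  31  47  62  57  57  57  56  59  60  58]
 [158  72  32  34  43  41  38  31  22   0   9  10  17  14   8  19   9   8
   17  13  18  36  57  58  62  58  56  61  58  57]
 [160  78  34  32  45  40  36  29  16   9  18  15  22  22  23  29  23  24
   25  28  26  23  36  75  94  99  95  96  93  95]
 [160  87  46  42  40  40  40  27  20   7  15  16  22  28  26  27  24  27
   29  27  27  25  60 128 149 140 125 114 117 150]
 [161  87  45  47  43  43  40  30  16  15  17  14  30  26  26  27  27  23
   25  27  25  25  75 148 165 167 167 165 166 167]
 [163 118  67  46  43  40  36  32  18   9  15  18  21  26  28  26  29  26
   21  27  23  24  82 157 167 165 166 166 166 168]
 [166 164 164 127  58  45  36  37  10  12  13  19  22  29  29  22  23  23
   27  22  21  26  87 164 168 167 168 169 168 167]
 [164 166 168 131  60  46  39  41  39  30   4  15  19  26  22  26  24  18
   21  24  18  25  88 165 169 169 168 168 166 166]
 [167 170 167 132  65  46  49  47  59  54  27  18  24  25  22  23  18  25
   23  17  16  28  91 167 170 170 168 167 167 166]
 [167 168 170 138  69  48  50  43  59  70  72  74  75  76  74  77  70  70
   42  67 139 169 170 169 169 166 167 165 167 168]]
plane283 [585.7 -12.8 283. ]
plane283 [590.8 -25.1 283. ]
plane283 [596.5 -38.6 283. ]
tab tri (array([594.4, -27.5, 277.9]), [np.float64(2.5), np.float64(2.5)])
corners (array([619.3, -94.9, 245. ]), [np.float64(1.3), np.float64(1.3)]) (array([563.3,  36.4, 266.7]), [np.float64(1.6), np.float64(1.6)])
head (array([604.2, 121.7, 229.5]), [np.float64(2.8), np.float64(2.8)]) lever (array([637.5, 119. , 214. ]), [np.float64(2.3), np.float64(2.3)])
```

```bash
python3 -m pendant '{"dp":[[0,0,0.06],[0,0,0.086],[0,0,0.086],[0,0,0.086]],"rotation":[[0,0,0],[0,0,0],[0,0,0],[0,0,0]]}' && python3 -m pendant '{"dp":[[0,0,0],[0,0,0],[0,0,0],[0,0,0],[0,0,0],[0,0,0]],"rotation":[[0,0,0],[0,0,0],[0,0,0],[0,0,0],[0,0,0],[0,0,0]]}' 0
```

```text
time: 2.33
tool_pos: [592.6, -26.9, 261.1]
tcp_rot: [3.139, 0.002, 1.966]
contact_force: [-0.3, 0.2, 0.3]
grip_width: 91.9
finger_force: 0.0
time: 3.08
tool_pos: [592.0, -27.7, 258.9]
tcp_rot: [-3.142, -0.0, 1.965]
contact_force: [0.3, 0.9, -0.3]
grip_width: 36.4
finger_force: 0.0
```

```bash
python3 -m pendant '{"dp":[[0,0,0],[0,0,0],[0,0,0],[0,0,0],[0,0,0]],"rotation":[[0,0,0],[0,0,0],[0,0,0],[0,0,0],[0,0,0]]}'
```

```text
time: 3.7
tool_pos: [591.6, -27.9, 259.0]
tcp_rot: [-3.141, -0.0, 1.965]
contact_force: [-3.6, -1.5, 2.6]
grip_width: 10.8
finger_force: 29.7
```

```bash
cat > arc.py <<'E'
from h import *
from plant import get_obs
def arc(axis_pt,axis,angs):
    o=get_obs();R0=rot(o);p=o["tool_pos"];a=np.array(axis_pt)
    for g in angs:
        Q=R.from_rotvec(np.array(axis)*g);q=a+Q.apply(p-a)
        print(round(g,3),np.round(R0.inv().apply(q-p)/1000,4).tolist(),np.round((R0.inv()*Q*R0).as_rotvec(),3).tolist())
E
python3 -c "
from arc import *
arc([588,-32,169],[0,0,-1],[.14,.28,.42,.545])"
```

```text
0.14 [-0.0007, 0.0003, -0.0] [-0.0, 0.0, 0.14]
0.28 [-0.0015, 0.0005, -0.0] [-0.0, 0.0, 0.28]
0.42 [-0.0022, 0.0006, -0.0] [-0.0, 0.0, 0.42]
0.545 [-0.0029, 0.0005, -0.0] [-0.0, 0.001, 0.545]
```

```bash
python3 -m pendant '{"dp":[[-0.0005,0.0002,0],[-0.001,0.0003,0],[-0.0015,0.0005,0],[-0.002,0.0006,0],[-0.0025,0.0006,0],[-0.003,0.0005,0],[-0.003,0.0005,0],[-0.003,0.0005,0]],"rotation":[[0,0,0.1],[0,0,0.2],[0,0,0.3],[0,0,0.4],[0,0,0.5],[0,0,0.545],[0,0,0.545],[0,0,0.545]]}'
python3 -c "
from arc import *
arc([588,-32,169],[0.149,-0.989,0],[.12,.23,.35,.46])"
```

```text
time: 4.7
tool_pos: [593.3, -30.6, 259.0]
tcp_rot: [-3.141, 0.001, 1.421]
contact_force: [-2.7, -3.6, 2.3]
grip_width: 10.6
finger_force: 29.8
0.12 [-0.0032, -0.0103, -0.0] [-0.115, 0.035, 0.0]
0.23 [-0.0061, -0.0197, 0.0011] [-0.22, 0.068, 0.0]
0.35 [-0.0092, -0.0298, 0.0036] [-0.334, 0.103, 0.0]
0.46 [-0.012, -0.0387, 0.0069] [-0.44, 0.136, 0.0]
```

```bash
python3 -c "
from arc import *
arc([588,-32,169],[-0.149,-0.989,0],[.12,.24,.36,.46])"
```

```text
0.12 [-0.0, -0.0108, 0.0] [-0.12, 0.0, 0.0]
0.24 [-0.0, -0.0215, 0.0014] [-0.24, 0.0, 0.0]
0.36 [-0.0, -0.032, 0.004] [-0.36, 0.0, 0.0]
0.46 [-0.0, -0.0405, 0.0071] [-0.46, 0.0, 0.0]
```

```bash
python3 -m pendant '{"dp":[[0,-0.0054,0],[0,-0.0108,0],[0,-0.0162,0.0007],[0,-0.0215,0.0014],[0,-0.032,0.004],[0,-0.0405,0.007],[0,-0.0405,0.007],[0,-0.0405,0.007]],"rotation":[[-0.06,0,0],[-0.12,0,0],[-0.18,0,0],[-0.24,0,0],[-0.36,0,0],[-0.46,0,0],[-0.46,0,0],[-0.46,0,0]]}'
python3 - <<'E'
from plant import vision
import cv2,numpy as np
for n in ["scene","top"]:
    c=vision.capture(n);p=c.pop("pixels");np.savez(f"pics/{n}1.npz",pixels=p,**c)
E
```

```text
time: 5.7
tool_pos: [551.9, -23.8, 252.0]
tcp_rot: [2.684, 0.0, 1.42]
contact_force: [-13.6, -2.0, 8.0]
grip_width: 10.5
finger_force: 30.1
```

```bash
python3 -m pendant '{"dp":[[0,0,0],[0,0,0],[0,0,0],[0,0,0],[0,0,-0.02],[0,0,-0.08],[0,0,-0.12],[0,0,-0.12]],"rotation":[[0,0,0],[0,0,0],[0,0,0],[0,0,0],[0,0,0],[0,0,0],[0,0,0],[0,0,0]]}' 0.06
python3 - <<'E'
from h import *
from plant import vision,get_obs
ims=[]
for n,(a,b) in {"scene":((110,290),(230,400)),"top":((125,285),(245,415))}.items():
    c=vision.capture(n);p=c.pop("pixels");np.savez(f"pics/{n}2.npz",pixels=p,**c)
    a=cv2.resize(p[a[0]:a[1],b[0]:b[1]],(400,int((a[1]-a[0])*400/(b[1]-b[0]))),interpolation=cv2.INTER_CUBIC);print(a.shape)
    ims.append(np.clip(cv2.copyMakeBorder(a,0,430-a.shape[0],0,0,cv2.BORDER_CONSTANT)[:,:,::-1]*1.6,0,255).astype(np.uint8))
cv2.imwrite("pics/two2.png",np.hstack(ims));wcap("w2")
E
```

```text
time: 6.8
tool_pos: [501.5, -16.1, 363.3]
tcp_rot: [2.674, 0.0, 1.42]
contact_force: [1.1, -0.3, -0.4]
grip_width: 60.0
finger_force: 0.0
(423, 400, 3)
(376, 400, 3)
```

View pics/two2.png

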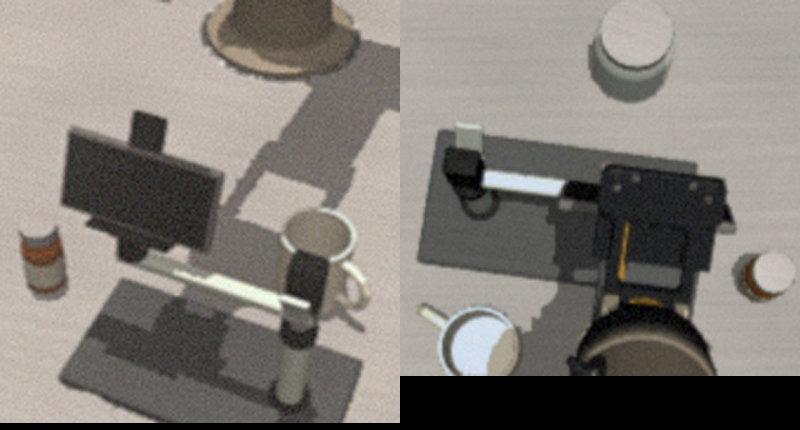

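After the release, the left (scene) half shows the phone square to the crossarm and leaning back, with the tab at (148,130). The right (top) half has the phone hidden by the gripper. I'll move to hover over the head and measure both.

```bash
python3 -c "
from h import *
goto([625,124,300],[np.pi,0,1.421]);goto([530,70,390],[np.pi,0,1.421])"
```

```text
t 6.95 tool [500.7 -16.1 358.3] [ 2.683 -0.     1.42 ] F [-0.3 -0.5 -1.4]
dp [0.1572, 0.0654, 0.0974] rot [0.458, 0.0, -0.001]
t 6.95 tool [500.7 -16.1 358.3] [ 2.683 -0.     1.42 ] F [-0.3 -0.5 -1.4]
dp [0.0895, 0.0283, -0.0213] rot [0.458, 0.0, -0.001]
```

```bash
python3 -m pendant '{"dp":[[0.045,0.014,-0.01],[0.09,0.028,-0.021],[0.12,0.045,0.04],[0.157,0.065,0.097],[0.157,0.065,0.097],[0.157,0.065,0.097],[0.157,0.065,0.097]],"rotation":[[0.11,0,0],[0.22,0,0],[0.33,0,0],[0.458,0,0],[0.458,0,0],[0.458,0,0],[0.458,0,0]]}' 0.0918
python3 - <<'E'
from h import *
from plant import vision
wcap("w3");w=load("w3")
c=vision.capture("top");p=c.pop("pixels");np.savez("pics/top3.npz",pixels=p,**c)
a=cv2.resize(p[125:285,245:415],None,fx=2.3,fy=2.3,interpolation=cv2.INTER_CUBIC);b=cv2.resize(w["pixels"][40:290,200:460],(409,393),interpolation=cv2.INTER_CUBIC)[:368]
cv2.imwrite("pics/two3.png",np.clip(np.hstack([a,b])[:,:,::-1]*1.5,0,255).astype(np.uint8))
E
```

```text
time: 7.82
tool_pos: [624.1, 123.5, 304.9]
tcp_rot: [3.134, -0.001, 1.42]
contact_force: [-0.2, 0.3, 1.9]
grip_width: 92.0
finger_force: 0.0
```

View pics/two3.png

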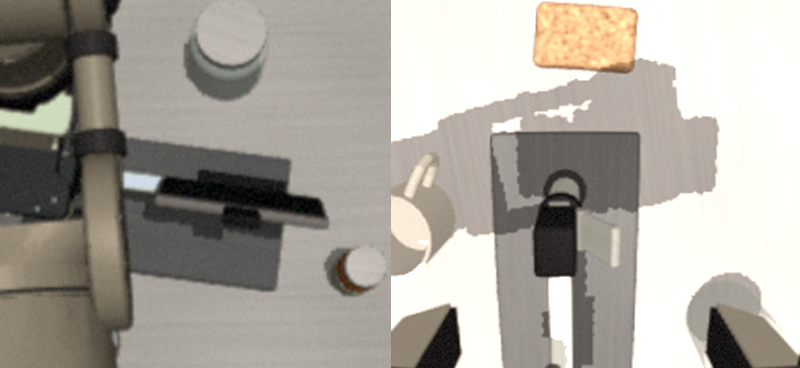

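The left half (top view) shows the phone's top edge running from (157,204) to (327,224), parallel to the base edge. The right half (wrist view) shows the head top from (537,205) to (577,275) and the lever tip's outer edge at (620,240). The gripper is aligned with the stand.

```bash
python3 - <<'E'
from h import *
np.set_printoptions(precision=1,suppress=True)
s=load("scene2");t=load("top3");w=load("w3");t0=load("top0")
S=lambda x,y:(230+(x+.5)/2.353-.5,110+(y+.5)/2.353-.5); T=lambda x,y:(245+(x+.5)/2.3-.5,125+(y+.5)/2.3-.5); W=lambda x,y:(200+(x-391+.5)/1.573-.5,40+(y+.5)/1.573-.5)
T0=lambda x,y:(245+(x+.5)/3.3-.5,115+(y+.5)/3.3-.5)
ex=np.array([.989,-.149,0]);ey=np.array([.149,.989,0]);O=np.array([600,47,0])
st=lambda X:np.array([(X-O)@ex,(X-O)@ey,X[2]])
L=tri(s,S(68,130),t,T(327,220))[0];Rr=tri(s,S(222,172),t,T(157,201))[0];print("phone top corners, stand",st(L),st(Rr),"swivel",-np.arctan2((st(Rr)-st(L))[0],(st(Rr)-st(L))[1]))
print("tab top",st(tri(s,S(150,113),t,T(240,226))[0]))
for th in (.3,.4,.436,.5):
  # top front edge of panel at lean th, stand coords
  P=lambda u,y,xf:O+ex*(-u*np.sin(th)+xf*np.cos(th))+ey*(-80+y)+np.array([0,0,169+u*np.cos(th)+xf*np.sin(th)])
  print(th,"front top corners scene",[(proj(s,P(84,y,5))-[230,110])*2.353 for y in(-72.5,72.5)],"tabtop",(proj(s,P(114,0,0))-[230,110])*2.353,"top-view back",[(proj(t,P(84,y,-5))-[245,125])*2.3 for y in(-72.5,72.5)])
h=tri2(wray(w,*W(557,207)),ray(t0,*T0(88,240)));print("head top +y edge mid?",h,st(h[0]))
for n,p,z in [("head corner",(537,277),209),("",(577,275),209),("",(573,208),209),("",(540,205),209),("levertip a",(620,266),200),("levertip b",(614,220),200),("collar",(564,188),129)]:
    o,d=wray(w,*W(*p));print(n,st(o+d*(z-o[2])/d[2]))
from plant import get_obs;print("tcp",st(get_obs()["tool_pos"]))
E
```

```text
phone top corners, stand [ -31.6 -151.3  245.8] [-34.8 -10.5 247.2] swivel 0.023056040707745556
tab top [-50.1 -80.6 274.3]
0.3 front top corners scene [array([ 60. , 132.8]), array([218.4, 180.7])] tabtop [143.1 121. ] top-view back [array([329.6, 216.5]), array([153.9, 193.5])]
0.4 front top corners scene [array([ 64.9, 129.3]), array([222. , 176.6])] tabtop [148.9 117. ] top-view back [array([328. , 226.3]), array([152.7, 203.3])]
0.436 front top corners scene [array([ 66.7, 128.2]), array([223.3, 175.3])] tabtop [150.9 115.9] top-view back [array([327.4, 229.8]), array([152.3, 206.8])]
0.5 front top corners scene [array([ 69.7, 126.7]), array([225.5, 173.4])] tabtop [154.4 114.3] top-view back [array([326.4, 235.8]), array([151.6, 212.8])]
head top +y edge mid? (array([620.1, 136. , 178.4]), [np.float64(12.0), np.float64(12.0)]) [  6.6  91.  178.4]
head corner [-13.3  65.3 209. ]
 [  9.   66.5 209. ]
 [  7.  104.3 209. ]
 [-10.5 106.1 209. ]
levertip a [ 33.5  68.5 200. ]
levertip b [ 29.6  95.5 200. ]
collar [ -0.2 101.1 129. ]
tcp [ 12.4  79.2 305.7]
```

The phone is aimed, with swivel about 0.02 and lean about 0.43. The head's bare face is at stand x ≈ -13 and the lever tip at ≈ +33, so I'll descend with the centre at about +9.

```bash
python3 -c "
from h import *
goto(np.array([600,47,0])+9*np.array([.989,-.149,0])+80*np.array([.149,.989,0])+np.array([0,0,178]),[np.pi,0,1.421])"
python3 -m pendant '{"dp":[[0,-0.003,0.04],[0.001,-0.003,0.08],[0.001,-0.003,0.122],[0.001,-0.003,0.122],[0.001,-0.003,0.122],[0.001,-0.003,0.122]],"rotation":[[0,0,0],[0,0,0],[0,0,0],[0,0,0],[0,0,0],[0,0,0]]}' 0.056
python3 -c "
from h import *
goto(np.array([600,47,0])+9*np.array([.989,-.149,0])+80*np.array([.149,.989,0])+np.array([0,0,178]),[np.pi,0,1.421])"
```

```text
t 7.92 tool [624.  123.4 305.7] [ 3.133e+00 -1.000e-03  1.419e+00] F [-0.9 -0.   0.6]
dp [0.0007, -0.0045, 0.1277] rot [0.009, -0.001, -0.002]
time: 8.68
tool_pos: [623.2, 125.3, 182.5]
tcp_rot: [3.135, -0.001, 1.42]
contact_force: [-0.2, 1.3, 0.7]
grip_width: 55.9
finger_force: 0.0
t 8.68 tool [623.2 125.3 182.5] [ 3.135e+00 -1.000e-03  1.420e+00] F [-0.2  1.3  0.7]
dp [-0.0009, -0.0024, 0.0045] rot [0.007, -0.001, -0.001]
```

```bash
python3 -m pendant '{"dp":[[0,-0.002,0.004],[0,-0.002,0.004],[0,-0.002,0.004],[0,-0.002,0.004]],"rotation":[[0,0,0],[0,0,0],[0,0,0],[0,0,0]]}' 0.044
python3 -m pendant '{"dp":[[0,0,0],[0,0,0]],"rotation":[[0,0,0],[0,0,0]]}' 0.042
```

```text
time: 9.18
tool_pos: [619.5, 125.8, 176.9]
tcp_rot: [3.14, -0.0, 1.42]
contact_force: [-6.4, 0.2, 7.5]
grip_width: 44.2
finger_force: 17.3
time: 9.43
tool_pos: [618.6, 126.0, 176.8]
tcp_rot: [-3.141, -0.0, 1.42]
contact_force: [-9.3, -0.0, 9.7]
grip_width: 42.5
finger_force: 18.2
```

```bash
python3 -m pendant '{"dp":[[0,-0.002,-0.005],[0,-0.002,-0.013],[0,-0.002,-0.02],[0,-0.002,-0.027],[0,-0.002,-0.034],[0,-0.002,-0.039],[0,-0.002,-0.042],[0,-0.002,-0.042]],"rotation":[[0,0,0],[0,0,0],[0,0,0],[0,0,0],[0,0,0],[0,0,0],[0,0,0],[0,0,0]]}'
python3 - <<'E'
from h import *
from plant import vision,get_obs
print(get_obs()["tool_pos"],get_obs()["contact_force"],get_obs()["finger_force"],get_obs()["grip_width"])
c=vision.capture("scene");p=c.pop("pixels");np.savez("pics/scene4.npz",pixels=p,**c)
a=cv2.resize(p[180:290,300:420],None,fx=5,fy=5,interpolation=cv2.INTER_CUBIC);cv2.imwrite("pics/s4.png",np.clip(a[:,:,::-1]*1.6,0,255).astype(np.uint8))
E
```

```text
time: 10.42
tool_pos: [618.4, 126.0, 217.9]
tcp_rot: [3.139, -0.0, 1.42]
contact_force: [4.5, 1.9, -1.4]
grip_width: 42.1
finger_force: 8.0
[618.38318151 125.95534574 217.87640378] [ 4.47322831  1.8673874  -1.35873442] 8.021682584658265 42.07093278647243
```

View pics/s4.png

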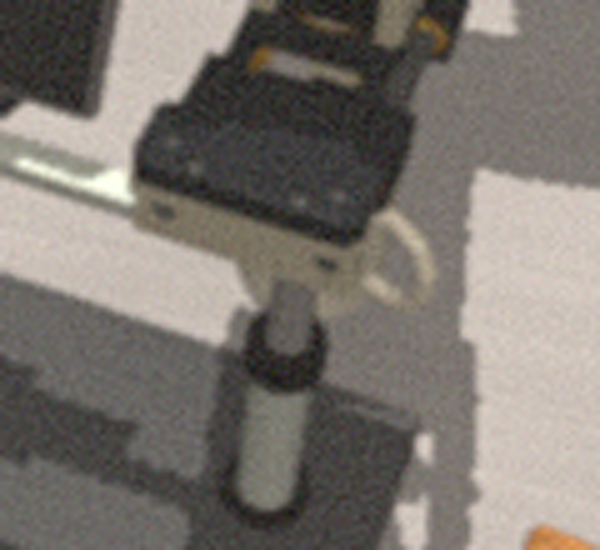

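The picture shows the leg well up, with the tube at (290,320) above the collar rim at (287,330) and the ring not yet out. By tool travel the lift is about 41 mm. I'll raise it 4 mm more and check the lift from the phone's shift in the scene view.

```bash
python3 -m pendant '{"dp":[[0,0,-0.002],[0,0,-0.004],[0,0,-0.004],[0,0,-0.004]],"rotation":[[0,0,0],[0,0,0],[0,0,0],[0,0,0]]}'
cat > lift.py <<'E'
from h import *
from plant import vision
s=load("scene2");c=vision.capture("scene");p=c.pop("pixels");np.savez("pics/scene5.npz",pixels=p,**c)
g0=cv2.cvtColor(s["pixels"],cv2.COLOR_RGB2GRAY);g1=cv2.cvtColor(p,cv2.COLOR_RGB2GRAY)
ex=np.array([.989,-.149,0]);ey=np.array([.149,.989,0]);O=np.array([600,47,0]);th=.436
P=lambda u,y,xf:O+ex*(-u*np.sin(th)+xf*np.cos(th))+ey*(-80+y)+np.array([0,0,169+u*np.cos(th)+xf*np.sin(th)])
Xs=[P(84,-72.5,5),P(84,72.5,5),P(114,-15,0),P(114,15,0),P(0,-72.5,5)]
q=np.array([proj(s,X) for X in Xs],np.float32)
guess=np.array([proj(s,X+[0,0,43]) for X in Xs],np.float32)
n,ok,e=cv2.calcOpticalFlowPyrLK(g0,g1,q.reshape(-1,1,2),guess.reshape(-1,1,2).copy(),winSize=(11,11),maxLevel=0,flags=cv2.OPTFLOW_USE_INITIAL_FLOW)
n=n.reshape(-1,2)
for X,a,b,k,er in zip(Xs,q,n,ok.ravel(),e.ravel()):
    d=np.array([proj(s,X+[0,0,h])-proj(s,X) for h in range(70)]);r=np.linalg.norm(d-(b-a),axis=1);print("lift",r.argmin(),"resid px",r.min().round(2),k,er.round(1))
a=cv2.resize(p[180:290,240:400],None,fx=5,fy=5,interpolation=cv2.INTER_CUBIC);cv2.imwrite("pics/s5.png",np.clip(a[:,:,::-1]*1.6,0,255).astype(np.uint8))
E
python3 lift.py
```

```text
time: 10.98
tool_pos: [618.4, 125.9, 221.5]
tcp_rot: [3.139, -0.0, 1.42]
contact_force: [5.3, 1.0, -0.7]
grip_width: 41.9
finger_force: 7.5
lift 43 resid px 0.14 1 4.4
lift 42 resid px 0.1 1 7.5
lift 43 resid px 0.13 1 6.8
lift 43 resid px 0.37 1 6.5
lift 7 resid px 13.72 1 11.8
```

View pics/s5.png

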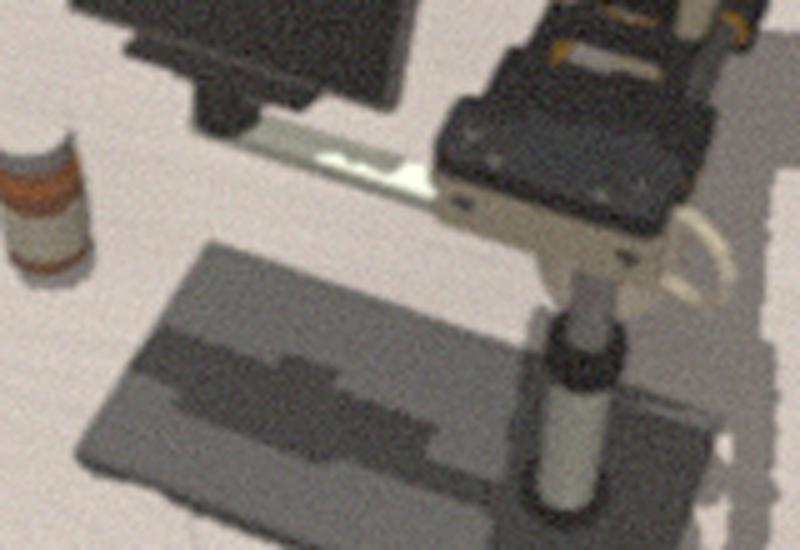

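The tube comes out of the collar at about (587,345). Vision gives a lift of about 43 mm and tool travel gives 44.7 mm. I'll raise it 1 mm more, hold, then squeeze in stages while following the head centre.

```bash
python3 -m pendant '{"dp":[[0,0,-0.001],[0,0,-0.001],[0,0,-0.001],[0,0,-0.001]],"rotation":[[0,0,0],[0,0,0],[0,0,0],[0,0,0]]}'
python3 -m pendant '{"dp":[[0,-0.001,0],[0,-0.002,0],[0,-0.002,0]],"rotation":[[0,0,0],[0,0,0],[0,0,0]]}' 0.038
```

```text
time: 11.52
tool_pos: [618.4, 125.9, 222.4]
tcp_rot: [3.139, -0.0, 1.42]
contact_force: [4.4, 2.5, -1.9]
grip_width: 42.5
finger_force: 7.4
time: 11.9
tool_pos: [616.4, 126.1, 222.5]
tcp_rot: [3.139, -0.0, 1.42]
contact_force: [4.8, 1.6, -1.9]
grip_width: 38.4
finger_force: 8.7
```

```bash
python3 lift.py
```

```text
lift 43 resid px 0.14 1 4.6
lift 42 resid px 0.1 1 7.6
lift 43 resid px 0.14 1 6.4
lift 43 resid px 0.24 1 6.0
lift 6 resid px 14.03 1 11.7
```

```bash
sed -i 's/range(70)/np.arange(0,70,.2)/;s/"lift",r.argmin()/"lift",round(r.argmin()*.2,1)/' lift.py
python3 -m pendant '{"dp":[[0,-0.001,-0.001],[0,-0.002,-0.001],[0,-0.002,-0.001]],"rotation":[[0,0,0],[0,0,0],[0,0,0]]}' 0.034
python3 -m pendant '{"dp":[[0,-0.001,0],[0,-0.002,0],[0,-0.002,0],[0,-0.002,0],[0,-0.002,0],[0,-0.002,0]],"rotation":[[0,0,0],[0,0,0],[0,0,0],[0,0,0],[0,0,0],[0,0,0]]}' 0
python3 lift.py
```

```text
time: 12.32
tool_pos: [614.4, 126.5, 223.6]
tcp_rot: [3.139, -0.0, 1.42]
contact_force: [4.4, 2.8, -1.1]
grip_width: 33.7
finger_force: 9.2
time: 13.08
tool_pos: [612.2, 126.8, 223.5]
tcp_rot: [3.139, -0.0, 1.42]
contact_force: [1.5, 2.5, -2.0]
grip_width: 29.1
finger_force: 30.0
lift 42.4 resid px 0.09 1 4.6
lift 41.6 resid px 0.09 1 7.5
lift 42.6 resid px 0.09 1 6.5
lift 43.0 resid px 0.22 1 6.5
lift 5.4 resid px 14.33 1 11.7
```

```bash
python3 -m pendant '{"dp":[[0,0,-0.0005],[0,0,-0.0015],[0,0,-0.0015],[0,0,-0.0015],[0,0,-0.0015],[0,0,-0.0015]],"rotation":[[0,0,0],[0,0,0],[0,0,0],[0,0,0],[0,0,0],[0,0,0]]}'
python3 lift.py; python3 -m pendant '{"dp":[[0,0,0],[0,0,0],[0,0,0],[0,0,0]],"rotation":[[0,0,0],[0,0,0],[0,0,0],[0,0,0]]}'
```

```text
time: 13.88
tool_pos: [612.2, 126.8, 225.0]
tcp_rot: [3.139, -0.0, 1.42]
contact_force: [1.3, 2.1, -1.2]
grip_width: 29.1
finger_force: 30.0
lift 43.8 resid px 0.13 1 4.2
lift 43.2 resid px 0.06 1 7.4
lift 44.0 resid px 0.06 1 6.9
lift 44.4 resid px 0.25 1 6.7
lift 7.6 resid px 13.81 1 11.5
time: 14.42
tool_pos: [612.2, 126.8, 225.0]
tcp_rot: [3.139, -0.0, 1.42]
contact_force: [2.2, 3.9, -1.0]
grip_width: 29.3
finger_force: 30.0
```

View pics/s5.png

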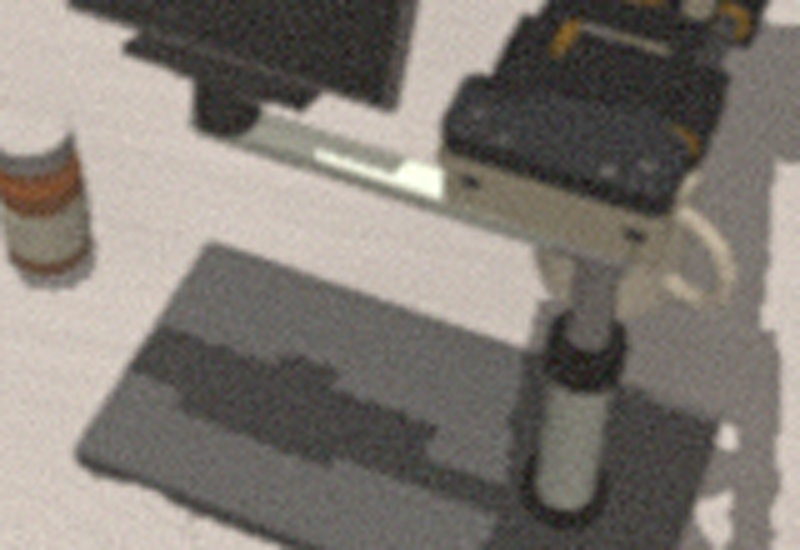

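The picture shows the lever squeezed in, the leg up with the tube leaving the collar at (590,345), and the phone unchanged. The lift measures about 44 mm and is steady, at 30 N grip, so I'm handing it in.

```bash
python3 -c "
from plant import workorder
print(workorder.close_job())"
```

```text
the job is handed in; nothing more can be done
None
```

I handed the job in at about 14.5 s, with no verdict returned: the phone measured parallel with the crossarm and about 25° back, the leg was held about 44 mm up (mark 45 mm; I could not make out the ring itself in the pictures), and the gripper was still holding head and lever at 30 N and 29 mm width, which matches the lever closed; I made no contact with the surrounding objects that I noticed, though I did not re-measure their positions.

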